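# Tip the tea carton over onto its marked place

### The arm

A 6-joint arm with a two-finger parallel gripper is mounted at the origin on the work surface; the furniture and walls round the work are solid. World frame = base frame: x ahead of the robot, y to its left, z up, the work surface at z = 0. Lengths are in mm, angles in rad, forces in N, time in s.
With the tool pointing down it reaches from about 325 to 900 mm from the base axis. Payload 3.5 kg.
Tool frame: the origin (TCP) lies at the very end of the fingers, on their centre line; the grasp point (between the pads) lies 19 mm behind it; z points along the fingers, y is the line along which they close (so a half turn about z gives the same grasp; the last joint's range is limited). The gripper opens to 85 mm and grips with 20 to 120 N. Pads are 22 mm wide; open, the fingers measure 114 mm over their backs; the gripper's body (76 mm by 85 mm) begins 54 mm behind the grasp point. The pads swing forward as they close: fully open they stand 13 mm farther back than shut.
Start: joints at [1.116, 0.276, -0.026, 1.268, 0, 1.467], TCP at [215.374, 586.716, 231.313] pointing down, gripper open.
Joint ranges: [-3.12, 3.12], [-0.85, 1.88], [-1.08, 1.24], [-1.95, 2.15], [-1.57, 1.53], [-3.14, 3.14]. Speed limits (rad/s): [2.57, 2.57, 3.14, 3.14, 3.14, 3.14].

### API

Orientations are given as a unit quaternion [w, x, y, z].
In Python, from bench import env, optics, finder gives the robot as it stands.
- The arm moves only by the shell command python3 -m jog 'ROWS'. ROWS is JSON, a list of rows, each a list of 7 numbers: the turn, a rotation vector about the tool's x, y, z in degrees, then the shift along the tool's x, y, z in cm, then the opening, from 0 (shut) to 1 (fully open). A call has exactly 8 rows; each row shifts and turns the commanded pose from where the row before left it, along the tool's axes as they then stand; what a row does not reach is not made up. A row lasts 1/12 s, in which the tool goes at most 41.7 mm and 7.16 degrees, less where a joint would pass 70% of its speed; a pose out of reach is approached as far as the arm can. A call is refused whole if a number of a shift passes 4.17 or a number of a turn 7.16, either way. A call with a gripper value outside its range is refused whole. The fingers move at their own pace and stop on an object; the grip force is fixed at half the most. Time passes only in rows, so rows that do not move let the fingers close, or fill a call up. It gives the time, the measured TCP pose, the force, the opening and the grip force at its end, in the units of the state.
- env.get_state(): the state, without advancing time (a new reading comes with each control period).
- optics.snapshot(name): name is "side" or "top" or "wrist"; returns the picture (400x640x3 uint8, red, green, blue); there is no depth.
- optics.camera_info(name): a dict with "fx", "fy", "cx", "cy" (pixels), "k1" (the pictures are not rectified: a ray, as slopes to the right and down, at radius r is drawn at 1 + k1 r^2 times it, then the intrinsics apply), "R" (3x3) and "t" (3): a world point X has camera coordinates R X + t. Camera axes: x right, y down, z forward; pixel columns grow to the right and rows downward; lengths in mm; the calibration is good to about 2 mm. A picture is of the moment at which its call begins: read the wrist's pose just before it. camera_info takes no time and is no camera call; for the wrist camera it gives the pose at the moment of the call.
- env.hand_in(): hands the job in; it is judged then, once.
Trained networks look in the newest picture that a camera, given by its name, has taken for a name from the list of things; names that differ only in an ending like _2 or _b are one class to them, and where a whole thing is asked for, a point or a joint stands for the part that bears it (a point fixed in the world has none). Each returns a list of dicts, best first, with "confidence" (0 to 1); they miss things now and then, are a little off and sometimes report something else, mostly with a low value. They report only what shows in the picture. A call takes as long as a camera call. They do not tell look-alikes from the thing itself.
- finder.regions_of(camera, thing): "mask" (400x640 bool, what is visible of it) and "xy" ([column, row] in pixels, amid what is visible of it).
The state is a dict: "time": time; "joint_pos": joint angles; "dq": joint speeds; "joint_torque": joint torques, N m; "tcp_pos": TCP position; "ee_rot": TCP orientation; "wrist_force": force on the tool from outside, world axes, zero at the start; "wrist_torque": the same for the moment, N m; "gripper_width": finger opening in mm; "gripper_force": force on a finger pad.
Only numpy, scipy, OpenCV 4.12 (cv2) and the standard library are available. Lean on these libraries where they do the work, as an engineer would, in place of code of your own. Each camera call takes 0.05 s, during which the arm holds its last target. There are 200 camera calls.

### The job

The tea carton has to lie down on the tray before the tray goes under the low shelf. With the shut fingers, push the standing white-and-green tea carton sideways along the tray, keeping it upright, until it stands in front of the green panel (across the panel's near end), then push it high up on the side facing the robot so that it topples away from the robot and comes to lie flat with its whole outline inside the green panel. Do not pinch or lift it, and leave the yellow box beside it standing and everything else where it is.

Things in the scene. Friction and masses are not known exactly. Their poses are not given: they have to be found in the camera images.
- tea_carton: Rigid closed tea carton, white above, green below, standing on end on the tray: 27 mm thick (its x), 62 mm wide (y), 119 mm tall (z), 60 to 130 g. Origin: centre of its underside; z up while standing; x square to its broad faces, away from the robot, within 0.1 rad of the panel's x at the start. Starts 85 to 100 mm left or right of the panel's centre line, its foot level with the panel's near end.
- foot_left (a point): On the carton: middle of the bottom edge of its left (+y) narrow side, mid-thickness. Pushed on a narrow side, low down (up to 40 mm above the tray), the carton slides upright and may turn a little if pushed off-centre. It needs no pushing towards or away from the robot.
- foot_right (a point): On the carton: middle of the bottom edge of its right (-y) narrow side, mid-thickness. Pushed near the top of a broad face, the carton tips over its far bottom edge and falls by itself once it leans more than about 0.23 rad; lying, the centre of its underside is about 16 mm farther along the fall than where it stood.
- top_left (a point): On the carton: middle of the top edge of its left narrow side, 118 mm above foot_left. A gripper held upright with its tips low beside the carton may strike this top with its body; leaning the fingers (tips towards the carton, body away) clears it.
- top_right (a point): Point on the tea carton: middle of the top edge of its right narrow side, 118 mm above foot_right.
- panel (a point): Centre of the green panel, inlaid flush in the tray's upper face, 10 mm above the worktop. The green measures 160 mm along x by 110 mm along y; its 4 mm white border does not count. x points away from the robot to the tray's back rail, y left, z up.
- tray: Pale wooden serving tray, fixed: a board 275 mm (x) by 280 mm (y), 10 mm thick, x from -123 to +152 mm, with a darker rail 12 mm thick, 20 mm high above the board, along its far edge (its near face at x = 138 mm); no other rim. Origin on the worktop under the panel's centre line, 40 mm nearer the robot than the panel's centre; axes like the panel's.
- stock_box: Yellow card box standing on the tray on the other side of the panel's centre line from the tea carton, 85 to 100 mm from that line: 31 mm (x) by 50 mm (y) by 126 mm (z). Origin at the centre of its underside. Not to be moved.
- mug: Striped mug on the worktop, right of the tray and near the robot, 82 mm across, 116 mm with its handle, 100 mm tall. Origin at the underside. Not to be moved.
- spice_jar: Spice jar with a black cap on the sink's drainer, left of the tray, 41 mm across, 104 mm tall. Origin at the underside. Not to be moved.
- mandarin: Mandarin on the worktop right of the tray, 62 mm across. Origin at its underside. Not to be moved.
There are look-alikes about, which are no part of the job. Of the things like the tea_carton, leave any that is blue or turquoise; of the rest the larger one is meant.

How it is judged:
By the outcome, as a careful person would: the job done as asked, in the order asked, and still so for the second after the job is handed in, with the robot touching nothing.
It also fails if it takes over 51 s, if anything falls off the work surface, if the arm or the gripper's body presses on something with over 40 N, if the wrist force passes 120 N, or if a joint passes its speed limit or range.

## Working session

There is one attempt and no reset: what is moved stays moved. The work goes in short steps, Python scripts to look and compute and a shell command to move; the robot and the scene stay as the last step left them, time stands still between calls to the robot, and variables do not carry over. Pictures are saved under pics/ and viewed, at most 10 in all, crops included, and the job is handed in when it is done.

```bash
ls; mkdir -p pics; python3 - <<'E'
from bench import env, optics, finder
import cv2,numpy as np
s=env.get_state();print(s['time'],s['tcp_pos'],s['ee_rot'],s['gripper_width'])
ims=[]
for c in("top","side"):
    im=optics.snapshot(c);cv2.imwrite(f'pics/{c}0.png',im[:,:,::-1]);
    i=optics.camera_info(c);print(c,{k:(np.round(v,3).tolist()) for k,v in i.items() if k!='name'})
    for t in("tea_carton","panel","stock_box","foot_left","foot_right","top_left","top_right"):
        for d in finder.regions_of(c,t):print(c,t,round(d['confidence'],2),np.round(d['xy']),d['mask'].sum())
E
```

```text
pics
0.0 [215.03904654 586.01459175 230.15218519] [-3.02108721e-04  1.74977989e-01  9.84571718e-01 -1.06948823e-03] 85.08343476363765
top {'fx': 509.211, 'fy': 509.211, 'cx': 328.925, 'cy': 195.349, 'k1': 0.053, 'R': [[-0.205, -0.979, -0.01], [-0.874, 0.188, -0.449], [0.441, -0.083, -0.894]], 't': [126.003, 422.819, 1531.629]}
top tea_carton 0.77 [302. 190.] 466
top tea_carton 0.72 [244. 197.] 218
top panel 0.8 [331. 177.] 4680
top stock_box 0.91 [358. 182.] 397
top foot_left 0.92 [298. 189.] 424
top foot_left 0.73 [244. 196.] 192
top foot_left 0.7 [406. 212.] 109
top foot_left 0.61 [199. 194.] 308
top foot_right 0.97 [299. 188.] 413
top foot_right 0.62 [407. 211.] 133
top foot_right 0.58 [446. 185.] 290
top foot_right 0.57 [242. 193.] 218
top top_left 0.95 [296. 190.] 420
top top_left 0.76 [244. 196.] 185
top top_right 0.85 [301. 189.] 413
top top_right 0.61 [246. 196.] 215
top top_right 0.6 [407. 215.] 127
side {'fx': 462.681, 'fy': 462.681, 'cx': 319.415, 'cy': 197.505, 'k1': -0.073, 'R': [[-0.998, 0.055, 0.014], [0.028, 0.695, -0.719], [-0.049, -0.717, -0.695]], 't': [394.793, 30.277, 1416.963]}
side tea_carton 0.86 [354. 236.] 847
side tea_carton 0.78 [329. 157.] 274
side tea_carton 0.77 [274. 290.] 256
side tea_carton 0.59 [285. 232.] 523
side panel 0.98 [267. 220.] 6019
side stock_box 0.8 [288. 183.] 519
side foot_left 0.9 [284. 226.] 501
side foot_left 0.74 [276. 292.] 225
side foot_left 0.74 [354. 236.] 822
side foot_left 0.61 [329. 158.] 274
side foot_left 0.39 [266. 220.] 5871
side foot_right 0.85 [331. 156.] 348
side foot_right 0.74 [286. 228.] 551
side foot_right 0.72 [273. 292.] 222
side foot_right 0.64 [356. 235.] 880
side top_left 0.83 [270. 292.] 315
side top_left 0.66 [328. 160.] 283
side top_left 0.57 [283. 223.] 539
side top_left 0.57 [356. 237.] 809
side top_right 0.64 [284. 227.] 566
side top_right 0.58 [352. 234.] 799
side top_right 0.54 [276. 286.] 315
side top_right 0.52 [327. 157.] 293
```

View pics/top0.png

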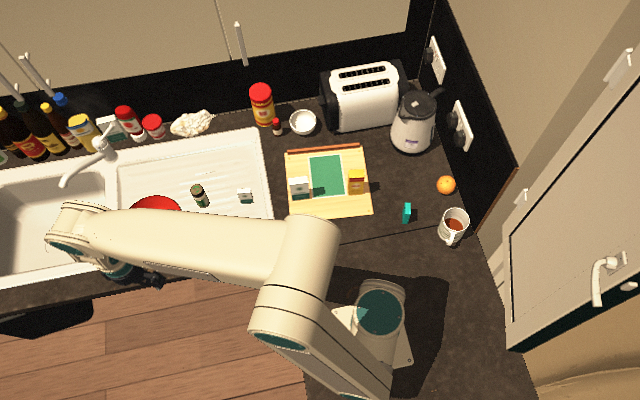

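View pics/side0.png

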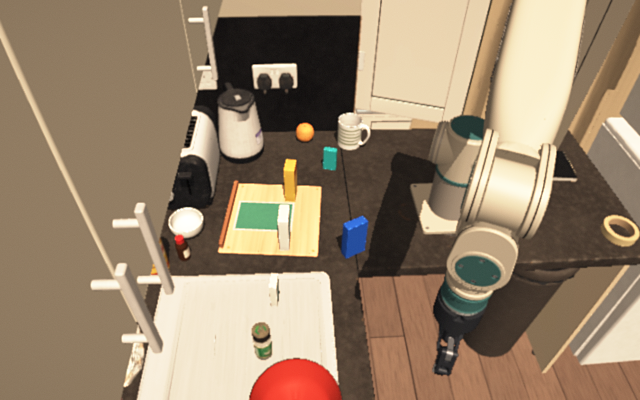

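```bash
cat > h.py <<'E'
from bench import env, optics, finder
import cv2,numpy as np
from scipy.optimize import minimize
def proj(i,P):
    c=np.atleast_2d(P)@np.array(i['R']).T+np.array(i['t']);s=c[:,:2]/c[:,2:]
    s=s*(1+i['k1']*(s**2).sum(1,keepdims=True))
    return s*[i['fx'],i['fy']]+[i['cx'],i['cy']]
def ray(i,uv,z):
    d=(np.atleast_2d(uv)-[i['cx'],i['cy']])/[i['fx'],i['fy']];s=d.copy()
    for _ in range(20): s=d/(1+i['k1']*(s**2).sum(1,keepdims=True))
    R=np.array(i['R']);o=-R.T@np.array(i['t']);w=np.c_[s,np.ones(len(s))]@R
    return o+w*((z-o[2])/w[:,2])[:,None]
def box(x,y,yaw,dx,dy,z0,z1):
    c,s=np.cos(yaw),np.sin(yaw)
    return np.array([[x+c*a*dx/2-s*b*dy/2,y+s*a*dx/2+c*b*dy/2,z] for a in(-1,1) for b in(-1,1) for z in (z0,z1)])
def fit(views,p0,dims,z0,z1,yaw=None):
    S=4
    def cost(p):
        e=0
        for i,m in views:
            ys,xs=np.where(m);x0,y0=xs.min()-15,ys.min()-15;w,h=np.ptp(xs)+30,np.ptp(ys)+30
            M=cv2.resize(m[y0:y0+h,x0:x0+w].astype(np.float32),None,fx=S,fy=S)>.5
            q=(proj(i,box(p[0],p[1],p[2],*dims,z0,z1))-[x0,y0]+.5)*S-.5
            im=np.zeros(M.shape,np.uint8);cv2.fillConvexPoly(im,np.round(cv2.convexHull(q.astype(np.float32))*16).astype(int),1,shift=4)
            e+=1-(M&(im>0)).sum()/(M|(im>0)).sum()
        return e
    p0=np.array(p0,float)
    r=minimize(cost,p0,method='Nelder-Mead',options=dict(initial_simplex=np.vstack([p0,p0+[15,0,0],p0+[0,15,0],p0+[0,0,.15]]),xatol=.1,fatol=1e-4))
    return r.x,r.fun
def near(c,t,uv):
    L=[d for d in finder.regions_of(c,t) if np.hypot(*(np.array(d['xy'])-uv))<25]
    return L[0]['mask'] if L else None
E
python3 - <<'E'
from h import *
it,is_=optics.camera_info('top'),optics.camera_info('side')
a=optics.snapshot('top');b=optics.snapshot('side')
cv2.imwrite('pics/crop1.png',np.hstack([cv2.resize(a[135:225,225:425],(0,0),fx=2,fy=2),cv2.resize(b[170:310,220:380],(0,0),fx=2.5,fy=2.5)[:180]])[:,:,::-1]) if 0 else cv2.imwrite('pics/crop1.png',cv2.resize(b[145:310,210:380],(0,0),fx=3.5,fy=3.5)[:,:,::-1])
print('panel0',ray(it,[331,177],10),ray(is_,[267,220],10))
mt=near('top','tea_carton',(299,189));ms=near('side','tea_carton',(284,226))
st=near('top','stock_box',(358,182));ss=near('side','stock_box',(288,183))
pt=near('top','panel',(331,177));ps=near('side','panel',(267,220))
for n,m in dict(mt=mt,ms=ms,st=st,ss=ss,pt=pt,ps=ps).items():
    if m is None: print(n,None);continue
    ys,xs=np.where(m);print(n,m.sum(),xs.min(),xs.max(),ys.min(),ys.max())
p0=ray(is_,[284,245],10)[0]
for v in ([(it,mt),(is_,ms)],[(it,mt)],[(is_,ms)]):
    v=[k for k in v if k[1] is not None]
    for y in (-.2,0,.2):
        if v: print('carton',fit(v,[p0[0],p0[1],y],(27,62),10,129))
v=[k for k in ((it,st),(is_,ss)) if k[1] is not None]
p0=ray(is_,[290,198],10)[0];print('stock',[fit(v,[p0[0],p0[1],y],(31,50),10,136) for y in(-.15,.1)])
# tray/panel by colour
for i,im,n in((it,a,'top'),(is_,b,'side')):
    h=cv2.cvtColor(im,cv2.COLOR_RGB2HSV);m=(abs(h[...,0].astype(int)-75)<18)&(h[...,1]>90)&(h[...,2]>40)
    m2=np.zeros_like(m);c=(331,177) if n=='top' else (267,220);m2[c[1]-35:c[1]+35,c[0]-45:c[0]+45]=m[c[1]-35:c[1]+35,c[0]-45:c[0]+45]
    nl,lab,st_,_=cv2.connectedComponentsWithStats(m2.astype(np.uint8));k=1+st_[1:,4].argmax();ys,xs=np.where(lab==k)
    w=ray(i,np.c_[xs,ys],10);r=cv2.minAreaRect(w[:,:2].astype(np.float32));print(n,len(xs),r,np.round(cv2.boxPoints(r)).tolist())
E
```

```text
panel0 [[552.76443458   5.61325872  10.        ]] [[551.59542872  39.58727452  10.        ]]
mt 419 288 309 176 199
ms 516 278 290 205 250
st 416 347 363 169 195
ss 532 284 297 159 201
pt 4782 284 372 143 219
ps 5924 219 320 182 256
carton (array([ 4.99362870e+02,  1.25675179e+02, -5.63258360e-02]), np.float64(0.19116421679874585))
carton (array([ 4.99340277e+02,  1.26150503e+02, -5.61105072e-02]), np.float64(0.19173968607117053))
carton (array([ 4.99338431e+02,  1.25757834e+02, -5.69934257e-02]), np.float64(0.19175876067922126))
carton (array([ 5.00579021e+02,  1.25848202e+02, -2.23091810e-02]), np.float64(0.11547650650384922))
carton (array([ 5.00385350e+02,  1.25940435e+02, -2.78330221e-02]), np.float64(0.1156652075872131))
carton (array([ 5.00487457e+02,  1.25746715e+02, -7.75632302e-02]), np.float64(0.11434262948207174))
carton (array([ 4.99176605e+02,  1.26005996e+02, -5.43115641e-02]), np.float64(0.07121695533272565))
carton (array([ 4.99208464e+02,  1.27964851e+02, -4.96787522e-02]), np.float64(0.07295109996580418))
carton (array([ 4.99139112e+02,  1.28345797e+02, -4.80252501e-02]), np.float64(0.07281442593015297))
stock [(array([ 4.80234053e+02, -6.04689616e+01, -1.54902716e-01]), np.float64(0.1155414278415483)), (array([ 4.80710890e+02, -6.14587850e+01,  1.40543177e-01]), np.float64(0.24798741406547153))]
top 1161 ((564.064697265625, 19.516170501708984), (103.54742431640625, 154.06593322753906), 84.68576049804688) [[483.0, -25.0], [636.0, -39.0], [646.0, 64.0], [492.0, 78.0]]
side 947 ((578.293701171875, 18.727375030517578), (100.1572494506836, 116.09696960449219), 84.80323028564453) [[516.0, -26.0], [632.0, -36.0], [641.0, 63.0], [525.0, 74.0]]
```

View pics/crop1.png

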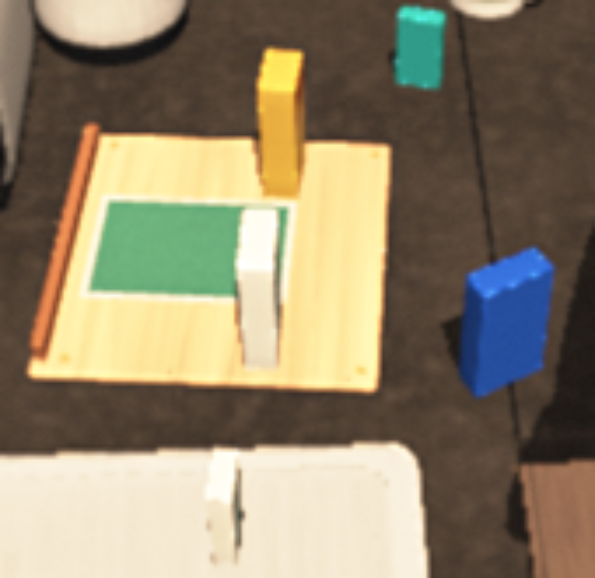

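The carton that is meant stands on the tray, side (284,226) and top (299,189). It is white and green and the larger of the pair. The smaller white/green one on the drainer, side (274,290), and the blue (354,236) and turquoise (329,157) ones are look-alikes to leave alone.

The measurements agree with the description:

| Item | Measured | Fits |
|---|---|---|
| Panel | centre about (564, 19.5), yaw -0.092 | – |
| Carton | u = -73, v = +100 in the panel frame | start range given |
| Yellow box | v = -87 | start range given |

The carton's fall would land at u = -57..+62 in the panel's ±80, so it needs no pushing along x.

```bash
python3 -m jog '[[0,0,0,-2.54,-1.66,0,0],[0,0,0,-2.54,-1.66,0,0],[0,0,0,-2.54,-1.66,0,0],[0,0,0,-2.54,-1.66,0,0],[0,0,0,-2.54,-1.66,0,0],[0,0,0,-2.54,-1.66,0,0],[0,0,0,-2.54,-1.66,0,0],[0,0,0,-2.54,-1.66,0,0]]'; cat >> h.py <<'E'
from scipy.spatial.transform import Rotation as Ro
C=np.array([564,19.5]);U=np.array([.9958,-.0915]);V=np.array([.0915,.9958])
def st():
    s=env.get_state();q=s['ee_rot'];R=Ro.from_quat([q[1],q[2],q[3],q[0]]).as_matrix();p=s['tcp_pos']
    return s,p,R,(p[:2]-C)@U,(p[:2]-C)@V
def go(u,v,z):
    s,p,R,a,b=st();w=np.r_[C+u*U+v*V,z]-p
    print('t',s['time'],'uvz',round(a,1),round(b,1),round(p[2],1),'w',round(s['gripper_width'],1),'F',np.round(s['wrist_force'],1))
    print('toolz in uv',np.round([R[:2,2]@U,R[:2,2]@V,R[2,2]],3),'tooly',np.round([R[:2,1]@U,R[:2,1]@V,R[2,1]],3))
    print('shift cm',np.round(R.T@w/10,2))
E
python3 -c "
from h import *
i=optics.camera_info('side');print((ray(i,[272,305],0)[0,:2]-C)@np.c_[U,V],ray(i,[274,276],70))
go(-73.5,172,200)"
```

```text
time: 1.87
tcp_pos: [361.0, 390.8, 231.5]
ee_rot: [0.0, 0.175, 0.985, 0.0]
wrist_force: [-0.9, -0.1, -0.3]
gripper_width: 0.3
gripper_force: 0.0
[-59.06260905 300.54713994] [[524.28011411 286.24833023  70.        ]]
t 1.8667 uvz -236.1 351.2 231.5 w 0.3 F [-0.9 -0.1 -0.3]
toolz in uv [ 0.  0. -1.] tooly [0.257 0.966 0.   ]
shift cm [-20.32 -13.14   3.15]
```

```bash
python3 -m jog '[[0,0,0,-2.54,-1.64,0.2,0],[0,0,0,-2.54,-1.64,0.2,0],[0,0,0,-2.54,-1.64,0.2,0],[0,0,0,-2.54,-1.64,0.2,0],[0,0,0,-2.54,-1.64,0.2,0],[0,0,0,-2.54,-1.64,0.2,0],[0,0,0,-2.54,-1.64,0.2,0],[0,0,0,-2.54,-1.64,0.2,0]]' >/dev/null; python3 -m jog '[[0,0,-5,0,0,0,0],[0,0,-5,0,0,0,0],[0,0,-5,0,0,0,0],[6,0,0,0,0,0,0],[6,0,0,0,0,0,0],[6,0,0,0,0,0,0],[6,0,0,0,0,0,0],[6,0,0,0,0,0,0]]'
python3 -c "
from h import *
go(-73.5,165,45)"
```

```text
time: 3.2
tcp_pos: [506.7, 199.3, 216.5]
ee_rot: [-0.01, 0.044, 0.964, -0.26]
wrist_force: [-0.5, -0.6, -0.3]
gripper_width: -0.0
gripper_force: 0.0
t 3.2 uvz -73.5 173.8 216.5 w -0.0 F [-0.5 -0.6 -0.3]
toolz in uv [ 0.004 -0.503 -0.864] tooly [-0.     0.864 -0.503]
shift cm [ 0.05  7.86 15.27]
```

```bash
python3 -m jog '[[0,0,0,0,0.98,1.91,0],[0,0,0,0,0.98,1.91,0],[0,0,0,0,0.98,1.91,0],[0,0,0,0,0.98,1.91,0],[0,0,0,0,0.98,1.91,0],[0,0,0,0,0.98,1.91,0],[0,0,0,0,0.98,1.91,0],[0,0,0,0,0.98,1.91,0]]'
python3 - <<'E'
from h import *
go(-73.5,150,33)
a=optics.snapshot('wrist');b=optics.snapshot('side')
cv2.imwrite('pics/w1.png',np.vstack([cv2.resize(a,(480,300)),cv2.resize(b[165:275,210:386],(480,300))])[:,:,::-1])
E
```

```text
time: 3.87
tcp_pos: [505.4, 190.5, 42.8]
ee_rot: [-0.011, 0.044, 0.965, -0.258]
wrist_force: [0.5, -0.5, -0.3]
gripper_width: 0.1
gripper_force: 0.0
t 3.8667 uvz -74.0 164.9 42.8 w 0.1 F [ 0.5 -0.5 -0.3]
toolz in uv [ 0.001 -0.5   -0.866] tooly [-0.001  0.866 -0.5  ]
shift cm [-0.05 -0.8   1.6 ]
```

View pics/w1.png

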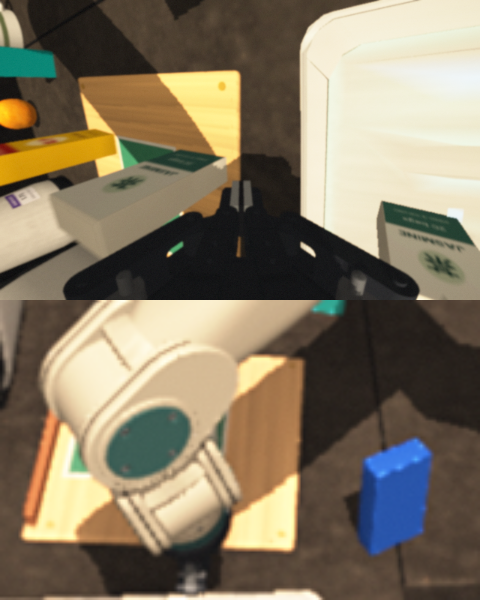

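The wrist view shows the carton's green foot at about (210,160) of the half picture, with the shut finger tip beside it at (240,185) and a small gap between. The look-alike "Jasmine" carton is clear at the right. I'll refine the carton and panel poses from this view.

```bash
python3 - <<'E'
from h import *
go(-73.5,150,33)
i=optics.camera_info('wrist');im=optics.snapshot('wrist')
L=finder.regions_of('wrist','tea_carton')
for d in L: print(d['confidence'],d['xy'],d['mask'].sum())
tip=proj(i,env.get_state()['tcp_pos']);print('tip',tip)
for y in(-.2,0.1):
  for d in L:
    if d['mask'].sum()>2000 and d['xy'][0]<400:
      p,f=fit([(i,d['mask'])],[500,126,y],(27,62),10,129);print(p,f,(p[:2]-C)@U,(p[:2]-C)@V,'relyaw',p[2]+.0915)
h=cv2.cvtColor(im,cv2.COLOR_RGB2HSV);
q=proj(i,box(500,126,-.06,27,62,10,129));print(np.round(q).astype(int).tolist())
pc=proj(i,[np.r_[C+a*U+b*V,10] for a,b in((-80,-55),(-80,55),(-163,140),(-163,-140))]);print('panel near corners, tray near corners',np.round(pc))
v=im.copy()
for a in np.r_[q,pc,tip]: cv2.circle(v,tuple(int(t) for t in a),3,(255,0,0),-1)
cv2.imwrite('pics/w2.png',v[:,:,::-1])
E
```

```text
t 3.9667 uvz -76.8 163.3 40.7 w 0.1 F [ 0.3  0.3 -0.3]
toolz in uv [-0.005 -0.503 -0.864] tooly [-0.004  0.864 -0.503]
shift cm [-0.33 -0.76  1.33]
0.95 [33.3, 86.8] 2778
0.82 [175.4, 269.8] 19059
0.57 [574.3, 341.4] 12304
0.5 [66.4, 206.3] 7113
0.47 [15.6, 39.7] 1463
tip [[321.59935375 260.27229683]]Traceback (most recent call last):
  File "<stdin>", line 10, in <module>
  File "h.py", line 28, in fit
    r=minimize(cost,p0,method='Nelder-Mead',options=dict(initial_simplex=np.vstack([p0,p0+[15,0,0],p0+[0,15,0],p0+[0,0,.15]]),xatol=.1,fatol=1e-4))
    res = _minimize_neldermead(fun, x0, args, callback, bounds=bounds,
                               **options)
    fsim[k] = func(sim[k])
              ~~~~^^^^^^^^
    fx = function(np.copy(x), *(wrapper_args + args))
  File "h.py", line 22, in cost
    M=cv2.resize(m[y0:y0+h,x0:x0+w].astype(np.float32),None,fx=S,fy=S)>.5
      ~~~~~~~~~~^^^^^^^^^^^^^^^^^^^^^^^^^^^^^^^^^^^^^^^^^^^^^^^^^^^^^^
cv2.error: OpenCV(4.12.0) /io/opencv/modules/imgproc/src/resize.cpp:4208: error: (-215:Assertion failed) !ssize.empty() in function 'resize'
```

```bash
sed -i 's/x0,y0=xs.min()-15,ys.min()-15;/x0,y0=max(xs.min()-15,0),max(ys.min()-15,0);/' h.py; python3 - <<'E'
from h import *
go(-73.5,150,33)
i=optics.camera_info('wrist');im=optics.snapshot('wrist')
m=near('wrist','tea_carton',(175,270))
if m is not None:
  for y in(-.2,0.1):
      p,f=fit([(i,m)],[500,126,y],(27,62),10,129);print(p,f,(p[:2]-C)@U,(p[:2]-C)@V,'relyaw',p[2]+.0915)
else: p=[500,126,-.06]
q=proj(i,box(*p,27,62,10,129))
pc=proj(i,[np.r_[C+a*U+b*V,10] for a,b in((-80,-55),(-80,55),(-163,140),(-163,-140))])
tip=proj(i,env.get_state()['tcp_pos'])
v=im.copy()
for a in np.r_[q,pc,tip]: cv2.circle(v,tuple(int(t) for t in a),3,(255,0,0),-1)
cv2.imwrite('pics/w2.png',v[:,:,::-1])
E
```

```text
t 4.0667 uvz -74.4 164.6 43.9 w 0.0 F [-0.4 -0.4  0.6]
toolz in uv [ 0.    -0.501 -0.866] tooly [-0.002  0.866 -0.501]
shift cm [-0.09 -0.72  1.68]
[ 5.00919473e+02  1.24526385e+02 -1.08237935e-02] 0.0413679935113942 -72.42550319802143 98.81340589561725 relyaw 0.08067620652196153
[ 5.01191958e+02  1.24015072e+02 -1.78078018e-02] 0.04149460670220484 -72.10737707743196 98.32917312190976 relyaw 0.07369219819238709
```

View pics/w2.png

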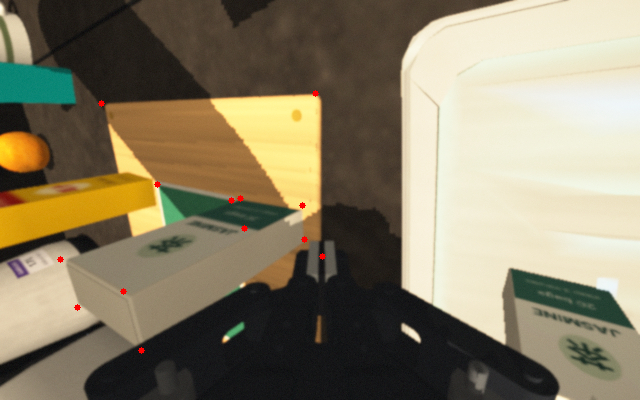

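The refined model matches the picture: carton at u = -72, v = +98.5, turned 0.07 rad relative to the panel. The tray and panel corners coincide with their edges. I'll now push along -v.

```bash
python3 -m jog '[[0,0,0,0,-0.2,0.4,0],[0,0,0,0,-0.2,0.4,0],[0,0,0,0,-0.2,0.4,0],[0,0,0,0,-0.2,0.3,0],[0,0,0,0,-0.52,0.3,0],[0,0,0,0,-0.52,0.3,0],[0,0,0,0,-0.52,0.3,0],[0,0,0,0,-0.52,0.3,0]]'
python3 -m jog '[[0,0,0,0,-0.52,0.3,0],[0,0,0,0,-0.52,0.3,0],[0,0,0,0,-0.52,0.3,0],[0,0,0,0,-0.52,0.3,0],[0,0,0,0,-0.52,0.3,0],[0,0,0,0,-0.52,0.3,0],[0,0,0,0,-0.52,0.3,0],[0,0,0,0,-0.52,0.3,0]]'
cat > look.py <<'E'
from h import *
import sys
go(*map(float,sys.argv[1:4]));g=np.array([float(k) for k in sys.argv[4:6]])
i=optics.camera_info('wrist');im=optics.snapshot('wrist')
w=C+g[0]*U+g[1]*V;c=proj(i,[np.r_[w,70]])[0]
L=[d for d in finder.regions_of('wrist','tea_carton') if d['mask'].sum()>2000]
L.sort(key=lambda d:np.hypot(*(d['xy']-c)));m=L[0]['mask'];print(c,L[0]['xy'],m.sum())
p,f=fit([(i,m)],[*w,-.08],(27,62),10,129);print('carton',f,'uv',(p[:2]-C)@U,(p[:2]-C)@V,'relyaw',p[2]+.0915)
v=im.copy()
for a in proj(i,box(*p,27,62,10,129)): cv2.circle(v,tuple(int(t) for t in a),3,(255,0,0),-1)
cv2.imwrite(sys.argv[6],v[:,:,::-1])
E
python3 look.py -73 60 32 -72 48 pics/w3.png
```

```text
time: 4.83
tcp_pos: [501.8, 151.5, 34.9]
ee_rot: [-0.012, 0.044, 0.965, -0.258]
wrist_force: [0.3, 0.9, -0.2]
gripper_width: -0.1
gripper_force: 0.3
time: 5.5
tcp_pos: [497.3, 103.7, 34.8]
ee_rot: [-0.012, 0.043, 0.965, -0.259]
wrist_force: [-0.0, 1.6, 0.2]
gripper_width: 0.2
gripper_force: 0.4
t 5.5 uvz -74.1 77.8 34.8 w 0.2 F [-0.   1.6  0.2]
toolz in uv [ 0.001 -0.5   -0.866] tooly [-0.001  0.866 -0.5  ]
shift cm [-0.11 -1.4   1.13]
[239.69605678 271.15424915] [185.9, 275.2] 19001
carton 0.1657473800330943 uv -76.99723360979853 28.36071063563875 relyaw 0.38253584337568436
```

View pics/w3.png

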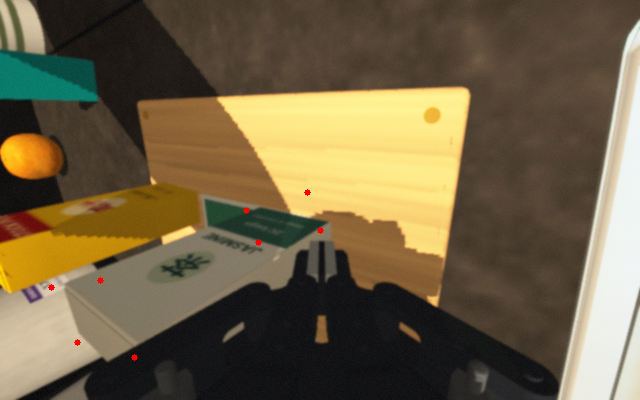

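The carton is upright at about (200,280), in contact with the fingers. The fit landed in a poor local minimum, so I'll refit from several starts.

```bash
python3 - <<'E'
s=open('look.py').read()
s=s.replace("p,f=fit([(i,m)],[*w,-.08],(27,62),10,129)","p,f=min((fit([(i,m)],[*(w+k),y],(27,62),10,129) for y in(-.3,-.09,.1) for k in (0,-8,8)),key=lambda r:r[1])")
open('look.py','w').write(s)
E
python3 look.py -73 60 32 -74 36 pics/w4.png
```

```text
t 5.6 uvz -74.5 77.2 34.8 w 0.0 F [-1.4  0.3 -0.6]
toolz in uv [-0.    -0.501 -0.866] tooly [-0.001  0.866 -0.501]
shift cm [-0.15 -1.35  1.1 ]
[224.04004706 262.83493516] [186.5, 274.0] 18980
carton 0.16712570463075105 uv -77.02971617423265 27.645324666555442 relyaw 0.3780449232204405
```

```bash
python3 - <<'E'
from h import *
i=optics.camera_info('wrist');im=optics.snapshot('wrist')
L=[d for d in finder.regions_of('wrist','tea_carton') if d['mask'].sum()>2000]
v=cv2.resize(im[180:380,40:360],None,fx=2.4,fy=2.4)
for d in L:
    print(d['confidence'],d['xy'],d['mask'].sum())
m=min(L,key=lambda d:np.hypot(*(np.array(d['xy'])-(186,274))))['mask']
np.save('m.npy',m)
M=cv2.resize(m[180:380,40:360].astype(np.uint8),None,fx=2.4,fy=2.4)
cv2.drawContours(v,cv2.findContours(M,0,2)[0],-1,(255,0,0),1)
q=proj(i,box(*(C-73*U+34*V),-.0915,27,62,10,129));
for a in q: cv2.circle(v,tuple(int(t) for t in (a-[40,180])*2.4),4,(0,0,255),-1)
cv2.imwrite('pics/w5.png',v[:,:,::-1])
E
```

```text
0.9 [181.6, 274.1] 19099
0.61 [44.2, 78.0] 4209
```

View pics/w5.png

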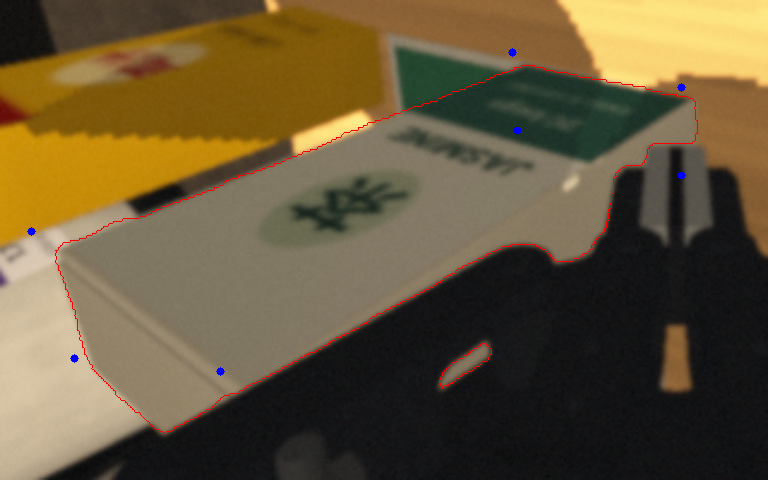

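```bash
python3 - <<'E'
from h import *
go(-73,60,32)
i=optics.camera_info('wrist')
f=lambda px,z:np.round((ray(i,np.array(px)/2.4+[40,180],z)[:,:2]-C)@np.c_[U,V],1)
b=f([(525,66),(692,98)],10);t=f([(60,250),(235,388)],129);print(b,t)
for e in(b,t):
    d=e[1]-e[0];n=d/np.hypot(*d);ax=np.array([n[1],-n[0]]);print('len',np.hypot(*d),'yaw',np.arctan2(-d[0],d[1]),'ctr',e.mean(0)+13.5*ax)
E
```

```text
t 5.8 uvz -74.1 78.4 34.8 w 0.0 F [-0.1 -0.2 -0.8]
toolz in uv [ 0.001 -0.5   -0.866] tooly [-0.002  0.866 -0.5  ]
shift cm [-0.11 -1.45  1.16]
[[-82.7   8.5]
 [-83.8  68.7]] [[-87.2  16.2]
 [-85.3  68.4]]
len 60.21004899516359 yaw 0.018270392048063352 ctr [-69.75225314  38.84663657]
len 52.2345670988092 yaw -0.036382406047530465 ctr [-72.75893385  41.80894587]
```

The carton is squared up: yaw about 0.01, centre u ≈ -71, v ≈ 39, with 9 mm from TCP to the face. It needs 38 mm more, then I back off.

```bash
python3 -m jog '[[0,0,0,0,-0.48,0.275,0],[0,0,0,0,-0.48,0.275,0],[0,0,0,0,-0.48,0.275,0],[0,0,0,0,-0.48,0.275,0],[0,0,0,0,-0.48,0.275,0],[0,0,0,0,-0.48,0.275,0],[0,0,0,0,-0.3,0.17,0],[0,0,0,0,-0.12,0.07,0]]'
python3 -c "
from h import *
go(-73,40,35)"
python3 -m jog '[[0,0,0,0,0.3,-0.17,0],[0,0,0,0,0.6,-0.35,0],[0,0,0,0,1.2,-0.7,0],[0,0,0,0,1.2,-0.7,0],[0,0,0,0,1.2,-0.7,0],[0,0,0,0,0,-2.5,0],[0,0,0,0,0,-3.5,0],[0,0,0,0,0,-3.5,0]]'
python3 - <<'E'
from h import *
go(-170,0,250)
im=optics.snapshot('wrist');i=optics.camera_info('wrist')
q=proj(i,box(*(C-72*U),-.0915,27,62,10,129))
for a in q: cv2.circle(im,tuple(int(t) for t in a),2,(255,0,0),-1)
for a in proj(i,[np.r_[C+a*U+b*V,10] for a,b in((-80,-55),(-80,55),(80,-55),(80,55))]): cv2.circle(im,tuple(int(t) for t in a),2,(255,0,255),-1)
cv2.imwrite('pics/w6.png',im[:,:,::-1])
E
```

```text
time: 6.47
tcp_pos: [493.7, 65.6, 35.0]
ee_rot: [-0.012, 0.044, 0.965, -0.259]
wrist_force: [-0.8, 1.2, 0.0]
gripper_width: 0.3
gripper_force: 0.3
t 6.4667 uvz -74.2 39.5 35.0 w 0.3 F [-0.8  1.2  0. ]
toolz in uv [ 0.    -0.5   -0.866] tooly [-0.001  0.866 -0.5  ]
shift cm [-0.12  0.04 -0.03]
time: 7.13
tcp_pos: [501.9, 166.9, 117.5]
ee_rot: [-0.013, 0.043, 0.965, -0.259]
wrist_force: [0.8, -0.7, -0.3]
gripper_width: -0.0
gripper_force: 0.0
t 7.1333 uvz -75.4 141.1 117.5 w -0.0 F [ 0.8 -0.7 -0.3]
toolz in uv [-0.001 -0.501 -0.865] tooly [-0.003  0.865 -0.501]
shift cm [  9.53 -18.82  -4.38]
```

View pics/w6.png

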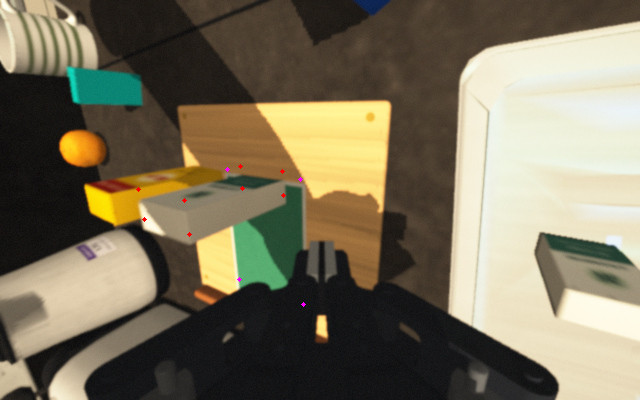

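The carton stands upright across the panel's near end, beside the standing yellow box. The markers are offset by about the same amount as the panel's, which is settling lag. I'll refit while holding still.

```bash
python3 look.py -170 0 200 -72 0 pics/w7.png; python3 - <<'E'
from h import *
i=optics.camera_info('wrist');im=optics.snapshot('wrist')
pc=proj(i,[np.r_[C+a*U+b*V,10] for a,b in((-163,-140),(-163,140),(-80,55))]);print(np.round(pc))
b=im[85:130,160:420];h=cv2.cvtColor(im,cv2.COLOR_RGB2HSV);m=((h[...,0]>10)&(h[...,0]<30)&(h[...,1]>60)&(h[...,2]>80))
ys,xs=np.where(m[80:200,240:460]);ys+=80;xs+=240
print('tray corner near left px', xs[(xs-ys).argmax()],ys[(xs-ys).argmax()])
s=np.where(m[:, 250])[0];print('tray near edge row at col250',s.min())
E
```

```text
t 7.1833 uvz -70.8 145.9 124.1 w -0.5 F [2.2 3.3 3.3]
toolz in uv [ 0.01  -0.496 -0.869] tooly [ 0.     0.869 -0.496]
shift cm [  9.93 -16.44   0.54]
[220.38018329 193.11610878] [211.4, 197.2] 5810
carton 0.03837232283096004 uv -72.77467119426628 3.8436926756305487 relyaw 0.04899170231646204
[[174. 101.]
 [386.  94.]
 [301. 182.]]
tray corner near left px 456 80
tray near edge row at col250 12
```

Carton at u = -73, v = +4, yaw 0.05, which is well within the margins. Next I raise, straighten the tool, and go round to the robot's side.

```bash
python3 -m jog '[[-6,0,0,0,0,-2,0],[-6,0,0,0,0,-2,0],[-6,0,0,0,0,-2,0],[-6,0,0,0,0,-2,0],[-6,0,0,0,0,-2,0],[0,0,0,2,0,0,0],[0,0,0,2,0,0,0],[0,0,0,2,0,0,0]]' >/dev/null
python3 -c "
from h import *
go(-135,3,115)"
```

```text
t 8.0 uvz -135.7 169.1 210.2 w -0.2 F [-0.4 -0.3  0.5]
toolz in uv [-0.002 -0.001 -1.   ] tooly [ 0.001  1.    -0.001]
shift cm [ -0.1  -16.61   9.54]
```

```bash
python3 -m jog '[[0,0,0,0,-2.8,0,0],[0,0,0,0,-2.8,0,0],[0,0,0,0,-2.8,0,0],[0,0,0,0,-2.8,0,0],[0,0,0,0,-2.7,0,0],[0,0,0,0,-2.7,0,0],[0,0,0,0,0,0,0],[0,0,0,0,0,0,0]]' >/dev/null
python3 -m jog '[[0,0,0,0,0,1.6,0],[0,0,0,0,0,1.6,0],[0,0,0,0,0,1.6,0],[0,0,0,0,0,1.6,0],[0,0,0,0,0,1.6,0],[0,0,0,0,0,1.5,0],[0,0,0,0,0,0,0],[0,0,0,0,0,0,0]]' >/dev/null
python3 look.py -97 3 115 -72 3 pics/w8.png
```

```text
t 9.3333 uvz -135.7 5.0 115.2 w -0.3 F [-0.3  0.5 -0.4]
toolz in uv [-0.004  0.    -1.   ] tooly [-0.003  1.     0.   ]
shift cm [-3.87 -0.21  0.  ]
[319.47821643 297.78655549] [605.5, 282.3] 3114
carton 1.0 uv -71.99927207999998 2.9999696700000045 relyaw -0.2085
```

View pics/w8.png

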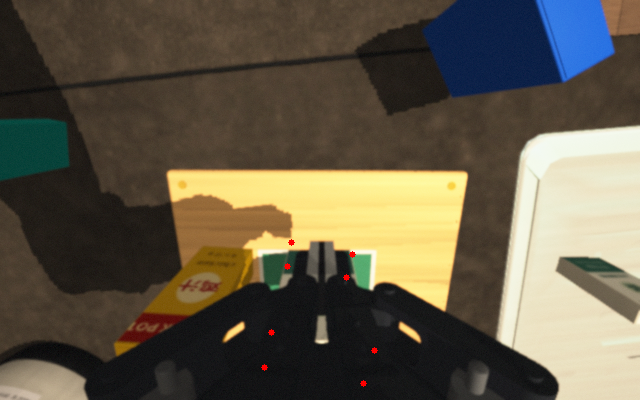

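The gripper is centred in front of the panel, which spans columns 260–376 with the tip at column 321. The carton is hidden behind the fingers. I'll push the top slowly away from the robot.

```bash
python3 -m jog '[[0,0,0,-1,0,0,0],[0,0,0,-1,0,0,0],[0,0,0,-0.8,0,0,0],[0,0,0,-0.4,0,0,0],[0,0,0,-0.4,0,0,0],[0,0,0,-0.4,0,0,0],[0,0,0,-0.4,0,0,0],[0,0,0,-0.4,0,0,0]]'
python3 -m jog '[[0,0,0,-0.4,0,0,0],[0,0,0,-0.4,0,0,0],[0,0,0,-0.4,0,0,0],[0,0,0,-0.4,0,0,0],[0,0,0,-0.4,0,0,0],[0,0,0,-0.4,0,0,0],[0,0,0,0,0,0,0],[0,0,0,0,0,0,0]]'
python3 - <<'E'
from h import *
go(-97,3,115)
i=optics.camera_info('side');optics.snapshot('side')
for c in('side','wrist'):
    optics.snapshot(c)
    for d in finder.regions_of(c,'tea_carton'):
        ys,xs=np.where(d['mask']);print(c,round(d['confidence'],2),np.round(d['xy']),d['mask'].sum(),xs.min(),xs.max(),ys.min(),ys.max())
E
```

```text
time: 10.1
tcp_pos: [478.9, 31.7, 116.4]
ee_rot: [-0.0, 0.045, 0.999, 0.0]
wrist_force: [0.8, 0.1, -0.2]
gripper_width: 0.3
gripper_force: 0.0
time: 10.77
tcp_pos: [502.9, 29.6, 116.5]
ee_rot: [-0.0, 0.045, 0.999, 0.0]
wrist_force: [-0.2, 0.6, -0.3]
gripper_width: 0.1
gripper_force: 0.0
t 10.7667 uvz -61.8 4.4 116.5 w 0.1 F [-0.2  0.6 -0.3]
toolz in uv [-0.  0. -1.] tooly [-0.002  1.     0.   ]
shift cm [ 3.52 -0.14  0.15]
side 0.93 [354. 234.] 850 341 367 216 257
side 0.84 [278. 288.] 304 268 279 274 305
side 0.69 [329. 160.] 293 323 336 147 169
side 0.56 [263. 215.] 890 240 283 202 224
side 0.5 [352. 128.] 877 338 369 113 149
wrist 0.92 [320. 229.] 3270 284 355 205 325
wrist 0.87 [21. 53.] 2665 0 49 19 82
wrist 0.6 [612. 206.] 1818 574 639 189 230
```

It appears to be lying. I'll raise and retreat, then measure.

```bash
python3 -m jog '[[0,0,0,1.5,0,-1.5,0],[0,0,0,2,0,-3,0],[0,0,0,2,0,-3,0],[0,0,0,2,0,-3,0],[0,0,0,2,0,-3,0],[0,0,0,1.5,3,-2,0],[0,0,0,0,3,0,0],[0,0,0,0,3,0,0]]' >/dev/null
python3 -m jog '[[0,0,0,1,3.5,0,0],[0,0,0,1,3.5,0,0],[0,0,0,1,3.5,0,0],[0,0,0,1,3.5,0,0],[0,0,0,0,3.5,0,0],[0,0,0,0,3.5,0,0],[0,0,0,0,0,0,0],[0,0,0,0,0,0,0]]'
python3 - <<'E'
from h import *
vs=[];ims=[]
for c in('side','top'):
    im=optics.snapshot(c);i=optics.camera_info(c);w=C;px=proj(i,[np.r_[w,30]])[0]
    L=[d for d in finder.regions_of(c,'tea_carton') if np.hypot(*(d['xy']-px))<25]
    print(c,px,[(d['confidence'],d['mask'].sum(),d['xy']) for d in L])
    if L: vs.append((i,L[0]['mask']))
    ims.append((c,im,i,px))
for v in (vs,)+tuple([x] for x in vs):
    p,f=min((fit(v,[*C,y],(119,62),10,37) for y in(-.2,-.09,.05)),key=lambda r:r[1]);q=(box(*p,119,62,10,37)[::2,:2]-C)@np.c_[U,V]
    print(f,'uv',(p[:2]-C)@U,(p[:2]-C)@V,'yaw',p[2]+.0915,'range',q.min(0),q.max(0))
out=[]
for c,im,i,px in ims:
    x,y=int(px[0]),int(px[1]);out.append(cv2.resize(im[y-50:y+50,x-66:x+66],(660,500))[:,:,::-1])
cv2.imwrite('pics/end.png',cv2.resize(np.hstack(out),(800,303)))
E
```

```text
time: 12.35
tcp_pos: [379.8, 343.0, 271.1]
ee_rot: [-0.0, 0.043, 0.999, -0.0]
wrist_force: [0.1, -0.4, -0.7]
gripper_width: -0.3
gripper_force: 0.0
side [262.49454249 210.45037864] [(0.79, np.int64(875), [262.2, 213.7])]
top [326.33735255 172.14680413] [(0.94, np.int64(503), [326.5, 175.1])]
0.2545006120332598 uv 0.09641033863570705 4.545704986276448 yaw 0.004225648186392983 range [-59.53770619 -26.71292155] [59.73052687 35.80433152]
0.04620214290588953 uv 0.270013261892026 4.67803863949727 yaw 0.020246597537845468 range [-59.84892075 -27.52760581] [60.38894727 36.88368309]
0.1973631642029564 uv 8.748542320893524 3.638326747857862 yaw -0.031978191654653806 range [-51.70814603 -29.24051412] [69.20523067 36.51716761]
```

View pics/end.png

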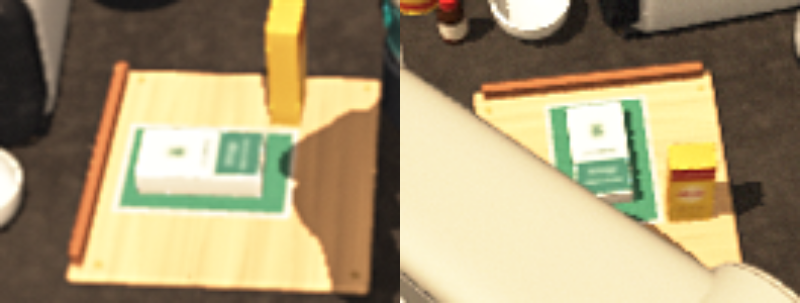

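The carton lies flat inside the green panel: u spans -60..+60 of ±80 and v spans -27..+37 of ±55. The yellow box is standing and the arm is clear, so I'm handing in.

```bash
python3 -c "
from bench import env
print(env.hand_in())"
```

```text
the job is handed in; nothing more can be done
None
```

I handed the job in at about 12.5 s of the 51 s allowed: the tea carton lies flat inside the green panel, at least 18 mm inside the edge by the side camera, with the yellow box still standing and the arm clear; no verdict came back.

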